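Close the ruler frame around a chocolate slab

TASK

The set chocolate slab has lost two of its four steel confectionery rulers; close the frame again so the next layer can be poured. Lay the loose long ruler flush along the slab's open long side with one end butted against the side of the short ruler that is already there, and lay the loose short ruler flush along the slab's open end with one end butted against the side of the long ruler you have just laid. Bring them up gently so the chocolate is not chipped, and leave the other things on the bench where they are.

Things in the scene. Friction and masses are not known exactly. Their poses are not given: they have to be found in the camera images.
- slab: Dark chocolate slab, stuck to the bench: it never moves. 130 mm along x, 200 mm along y, 8 mm high, on paper-thin parchment. Origin: centre of its underside, at bench height. Its x axis points away from the robot within 0.4 rad. Open sides: the long -x side (nearest the robot) and the -y end (to the robot's right). Its edge chips under more than 25 N.
- laid_long: Long steel ruler already laid: square bar 250 x 20 x 20 mm, stuck, immovable. It touches the slab's +x long side. Origin: the bar's centre, 10 mm above the bench; own x axis along its length (the slab's y). One end is level with the slab's open end (slab y = -100 mm), the other overruns the slab by 50 mm.
- laid_short: Short steel ruler already laid: square bar 170 x 20 x 20 mm, stuck, immovable. It touches the slab's +y end. Origin: the bar's centre, 10 mm above the bench; own x axis along its length (the slab's x). It reaches from the laid long ruler to 40 mm past the slab's open long side (slab x = -105 to 65 mm); its inner side is at slab y = 100 mm.
- long_ruler: Loose long steel ruler: plain square bar 250 x 20 x 20 mm, about 0.4 kg, lying left or right of the slab, its length within 0.5 rad of the robot's x. Origin: the bar's centre, 10 mm above the bench; own x axis along its length; all sides and both ends alike. In place its centre is at slab x = -75, y = -25 mm; its free end overruns the slab by 50 mm.
- short_ruler: Loose short steel ruler: plain square bar 170 x 20 x 20 mm, about 0.27 kg, lying on the other side of the slab, its length within 0.5 rad of the robot's x. Origin: the bar's centre, 10 mm above the bench; own x axis along its length; all sides and both ends alike. In place its centre is at slab x = 20, y = -110 mm; it covers the laid long ruler's end and overruns it by 20 mm.
- mug: Bystander: white ceramic mug with a handle, 80 mm across, 85 mm high, loose. Origin at the centre of its underside.
- pearl_jar: Bystander: cream jar with a white cap, 68 mm across, 85 mm high, loose. Origin at the centre of its underside.
- squeeze_bottle: Bystander: cream bottle, 56 mm across, 170 mm high, loose. Origin at the centre of its underside.
- bowl: Bystander: steel bowl, 130 mm across, 55 mm high, loose. Origin at the centre of its underside.
- nozzle_a: Bystander: smaller steel piping nozzle, a cone 25 mm across and 34 mm high, loose, standing. Origin at the centre of its underside.
- nozzle_b: Bystander: larger steel piping nozzle, a cone 31 mm across and 43 mm high, loose, standing. Origin at the centre of its underside.
Not all that is in view belongs to the job. Leave any turquoise look-alike of the short_ruler alone.

How it is judged:
At the end, for the whole second after the job is handed in: Both loose rulers lie released and at rest on the bench, each against its open slab side: gap under 2 mm at the ruler's middle, parallel within 0.015 rad. The long one's end is within 4 mm of the laid short ruler's side, the short one's end within 4 mm of the long one's proper place (x of long_ruler in the frame of slab between -0.077 and -0.072 m and angle between the x axis of long_ruler and the y axis of slab, either way round below 0.015 rad and y of long_ruler in the frame of slab between -0.029 and -0.021 m and height (world z) of each of long_ruler, short_ruler below 0.0125 m and y of short_ruler in the frame of slab between -0.112 and -0.107 m and angle between the x axis of short_ruler and the x axis of slab, either way round below 0.015 rad and x of short_ruler in the frame of slab between 0.016 and 0.024 m and linear speed of each of long_ruler, short_ruler below 0.01 m/s); the robot touches nothing.
It fails at once if The chocolate slab is pressed with more than 25 N (contact force between slab and anything else above 25 N).
It fails at once if Another thing on the bench (mug, jar, bottle, bowl or nozzle) is shifted by more than 25 mm (distance of any of mug, pearl_jar, squeeze_bottle, bowl, nozzle_a, nozzle_b from where it was at the start of the episode above 0.025 m).
It also fails if it takes over 59 s, if anything falls off the work surface, if the arm or the gripper's body presses on something with over 40 N, if the wrist force passes 120 N, or if a joint passes its speed limit or range.

ROBOT

A 6-joint arm with a two-finger parallel gripper is mounted at the origin on the work surface. World frame = base frame: x ahead of the robot, y to its left, z up, the work surface at z = 0. Lengths are in m, angles in rad, forces in N, time in s.
With the tool pointing down it reaches from about 0.375 to 0.9 m from the base axis. Payload 3.1 kg.
Tool frame: the origin (TCP) lies at the very end of the fingers, on their centre line; the grasp point (between the pads) lies 19 mm behind it; z points along the fingers, y is the line along which they close (so a half turn about z gives the same grasp; the last joint's range is limited). The gripper opens to 85 mm and grips with 20 to 120 N. Pads are 22 mm wide; open, the fingers measure 114 mm over their backs; the gripper's body (76 mm by 85 mm) begins 54 mm behind the grasp point. The pads swing forward as they close: fully open they stand 13 mm farther back than shut.
Start: joints at [-1.498, 0.527, 1.433, -0, 1.181, -0.178], TCP at [0.155, -0.605, 0.198] pointing down, gripper open.
Joint ranges: [-3.08, 3.08], [-0.75, 2.2], [0.22, 2.44], [-1.43, 4.57], [0, 2.65], [-2.85, 2.85]. Speed limits (rad/s): [2.79, 2.79, 3.14, 3.14, 3.14, 3.14].

INTERFACE

Orientations are given as a unit quaternion [x, y, z, w].
In Python, from station import telemetry, snapshot, ticket gives the robot as it stands.
- The arm moves only by the tool move_arm, never from a script. Its argument "commands" is text: rows parted by semicolons, each of 7 numbers parted by spaces: the shift along the tool's x, y, z in mm, then the turn, a rotation vector about the tool's x, y, z in degrees, then the opening, from -1 (shut) to 1 (fully open). A call has exactly 5 rows; each row is the pose to reach, as a shift and turn from the pose commanded when the call began, along the tool's axes at that moment; what a row does not reach only later rows make up. A row lasts 1/8 s, in which the tool goes at most 62.5 mm and 10.7 degrees, less where a joint would pass 70% of its speed; a pose out of reach is approached as far as the arm can. A call with a gripper value outside its range is refused whole. The fingers move at their own pace and stop on an object; "grip_force" is the grip in N (left out, the last holds). Time passes only in rows, so rows that repeat a pose let the fingers close, or fill a call up. It gives the time, the measured TCP pose, the force, the opening and the grip force at its end, in the units of the state.
- telemetry.sense(): the state, without advancing time (a new reading comes with each control period).
- snapshot(name): name is "scene" or "top" or "wrist"; returns a dict with "image" (480x640x3 uint8, red, green, blue), "fx", "fy", "cx", "cy" (pixels), "pose" (4x4, takes a point from camera to world coordinates). Camera axes: x right, y down, z forward; pixel columns grow to the right and rows downward; lengths in m; the calibration is good to about 2 mm. A picture is of the moment at which its call begins. There is no depth.
- ticket.sign_off(): hands the job in; it is judged then, once.
The state is a dict: "t": time; "q": joint angles; "qd": joint speeds; "tau": joint torques, N m; "tcp_pos": TCP position; "tool_rot": TCP orientation; "force": force on the tool from outside, world axes, zero at the start; "ft_torque": the same for the moment, N m; "finger_gap": opening from 0.0 (shut) to 1.0 (fully open); "gripper_force": force on a finger pad.
Only numpy, scipy, OpenCV 4.12 (cv2) and the standard library are available. Lean on these libraries where they do the work, as an engineer would, in place of code of your own. Each camera call takes 0.05 s, during which the arm holds its last target. There are 200 camera calls.

## Working session

There is one attempt and no reset: what is moved stays moved. The work goes in short steps, Python scripts to look and compute and a tool call to move; the robot and the scene stay as the last step left them, time stands still between calls to the robot, and variables do not carry over. Pictures are saved under pics/ and viewed, at most 10 in all, crops included, and the job is handed in when it is done.

Besides the shell and the picture viewer there is one more tool, called after ">>>" as name(argument=value, ...) on one line, values as JSON. move_arm: Moves the arm, as the interface text tells. Its arguments: {"type":"object","properties":{"commands":{"type":"string"},"grip_force":{"type":"number"}},"required":["commands"]}

```bash
mkdir -p pics; ls; python3 - <<'E'
from station import telemetry, snapshot
import cv2,pickle
s=telemetry.sense(); print({k:s[k] for k in('t','tcp_pos','tool_rot','finger_gap','force')})
for n in('top','scene'):
    d=snapshot(n); pickle.dump(d,open(f'pics/{n}0.pkl','wb')); cv2.imwrite(f'pics/{n}0.png',d['image'][:,:,::-1]); print(n,d['fx'],d['cx'],d['cy'],d['pose'])
E
```

```text
pics
{'t': 0.0, 'tcp_pos': array([ 0.15506691, -0.60465368,  0.1972095 ]), 'tool_rot': array([ 9.92151289e-01,  1.25038518e-01,  7.66758800e-05, -1.08745038e-03]), 'finger_gap': 0.99702110829073, 'force': array([-0.16644281, -0.1095367 ,  0.8487061 ])}
top 459.5463888260195 312.7826066519229 241.72737711022424 [[-0.01966306 -0.98747366  0.15655395  0.4175593 ]
 [-0.99936953  0.01478221 -0.0322804   0.01743414]
 [ 0.02956183 -0.15708998 -0.98714175  1.03915624]
 [ 0.          0.          0.          1.        ]]
scene 540.3486390241104 318.4904832622467 237.95081557665642 [[-0.24996104  0.66751078 -0.70139065  1.37625042]
 [ 0.96824505  0.17574892 -0.17780283  0.20488042]
 [ 0.00458335 -0.7235618  -0.69024439  0.82609305]
 [ 0.          0.          0.          1.        ]]
```

View pics/top0.png

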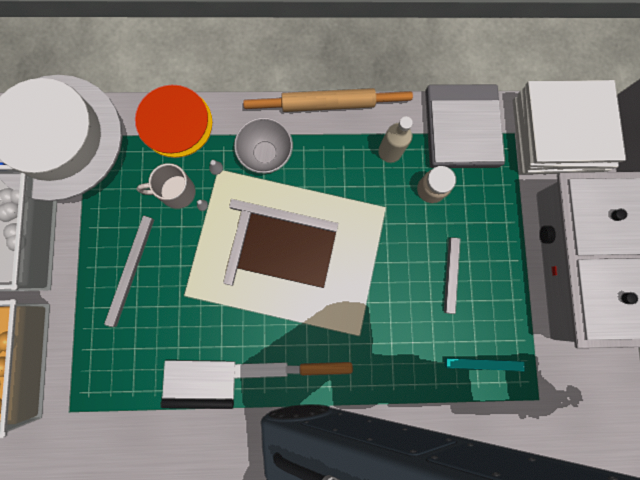

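View pics/scene0.png

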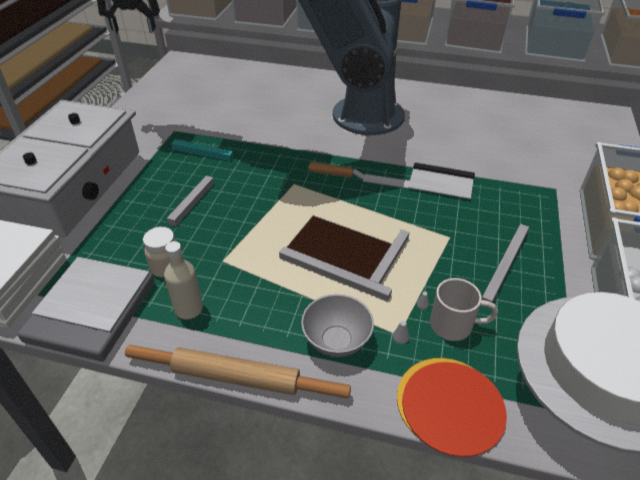

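The top view shows the slab at about (287,250), open at the bottom and on the right. The long ruler is on the left at (129,271), the short one on the right at (453,275), and the turquoise decoy at (485,364). The mug (172,185) and nozzles (216,166) and (202,205) stand near the left/far corner. The scene view agrees.

```bash
cat > h.py <<'E'
import numpy as np,cv2,pickle
def cast(d,px,z):
    px=np.atleast_2d(px).astype(float)
    r=np.c_[(px[:,0]-d['cx'])/d['fx'],(px[:,1]-d['cy'])/d['fy'],np.ones(len(px))]@d['pose'][:3,:3].T
    o=d['pose'][:3,3]; return (o+r*((z-o[2])/r[:,2])[:,None])[:,:2]
def proj(d,P):
    p=(np.atleast_2d(P)-d['pose'][:3,3])@d['pose'][:3,:3]
    return np.c_[p[:,0]/p[:,2]*d['fx']+d['cx'],p[:,1]/p[:,2]*d['fy']+d['cy']]
def biggest(m):
    c=cv2.findContours(m.astype(np.uint8),cv2.RETR_EXTERNAL,cv2.CHAIN_APPROX_NONE)[0]
    return max(c,key=cv2.contourArea)[:,0].astype(np.float32)
def rect(P):  # metres
    (c,wh,a)=cv2.minAreaRect((P*1000).astype(np.float32)); b=cv2.boxPoints((c,wh,a))
    e=max((b[1]-b[0],b[2]-b[1]),key=np.linalg.norm); return np.round(c,1),np.round(wh,1),round(float(np.arctan(e[1]/e[0])),4)
E
python3 - <<'E'
from h import *
d=pickle.load(open('pics/top0.pkl','rb')); im=d['image'].astype(int)
R,G,B=im[...,0],im[...,1],im[...,2]
m=(R<110)&(R>G+12)&(G<60); w=np.zeros_like(m); w[190:310,215:350]=1
print('slab',rect(cast(d,biggest(m&w),.008)))
for n,(x0,x1,y0,y1) in dict(long=(95,160,205,335),short=(435,470,230,320)).items():
    w=np.zeros_like(m); w[y0:y1,x0:x1]=1
    g=(im.max(2)-im.min(2)<30)&(R>90)&w
    print(n,rect(cast(d,biggest(g),.02)))
for r,c0,c1 in((271,118,140),(275,440,465)): print(im[r,c0:c1].sum(1)//3, (im[r,c0:c1].max(1)-im[r,c0:c1].min(1)))
for i,(n,a) in enumerate(dict(long=(95,160,205,335),slab=(180,390,190,310),short=(435,470,230,320)).items()):
    x0,x1,y0,y1=a; cv2.imwrite(f'pics/c_{n}.png',cv2.resize(d['image'][y0:y1,x0:x1,::-1],None,fx=4,fy=4,interpolation=0))
a=cv2.imread('pics/c_long.png');b=cv2.imread('pics/c_short.png');H=max(a.shape[0],b.shape[0])
o=np.zeros((H,a.shape[1]+b.shape[1]+10,3),np.uint8);o[:a.shape[0],:a.shape[1]]=a;o[:b.shape[0],-b.shape[1]:]=b;cv2.imwrite('pics/c.png',o)
E
```

```text
slab (array([564.4,  44. ]), array([197.1, 128.3]), 1.3299)
long (array([522.1, 391.6]), array([ 21.8, 250.6]), -0.3001)
short (array([ 499.1, -328.8]), array([ 21.5, 171.1]), -0.1378)
[ 52  53  53  50  69 149 169 164 161 161 163 164 165 170 126  75  66  66
  64  98  87  62] [79 77 79 85 43  6 10  9  8  8  8 10  8  8  6  4  7  5 48 55 60 73]
[ 79  80  79  78  55  40  47  45  68 179 199 197 194 191 190 193 191 133
  81  70  74  75  77  73  76] [74 74 74 76 56 41 14  1  4  7 10 10  9  9  9 10 14  3 50 78 76 75 74 73
 72]
```

View pics/c.png

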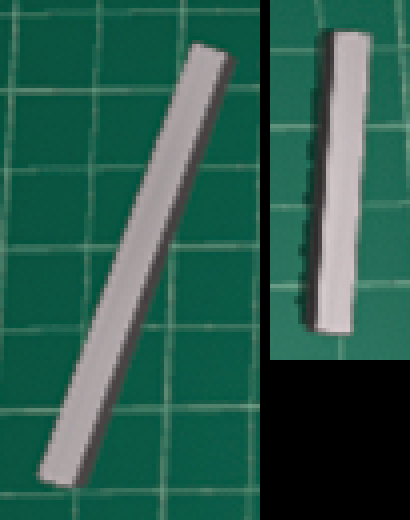

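```bash
cat >> h.py <<'E'
from scipy.spatial.transform import Rotation as Ro
def tool(psi): return Ro.from_matrix(np.array([[np.cos(psi),np.sin(psi),0],[np.sin(psi),-np.cos(psi),0],[0,0,-1]]).T.T)
def chain(way,start=None):  # way: (x,y,z mm, psi); prints tool-frame moves
    if start is None:
        from station import telemetry
        s=telemetry.sense(); p=np.array(s['tcp_pos'])*1000; R=Ro.from_quat(s['tool_rot'])
    else: p,R=np.array(start[:3],float),tool(start[3])
    for x,y,z,psi in way:
        q=np.array([x,y,z]); T=tool(psi)
        print(np.round(R.inv().apply(q-p),1),np.round((R.inv()*T).as_rotvec(degrees=True),2)); p,R=q,T
E
python3 - <<'E'
from h import *
d=pickle.load(open('pics/top0.pkl','rb'))
print('bottle',cast(d,[390,157],0),'mug',cast(d,[175,197],0),'noz',cast(d,[[216,173],[202,209]],0),'jar',cast(d,[432,198],0))
chain([(330,-360,220,.9),(470,-90,220,1.55),(500,170,220,2.2),(522,392,150,2.842)])
E
```

```text
bottle [[ 0.7831044  -0.20379213]] mug [[0.69152644 0.29919485]] noz [[0.74796447 0.20598591]
 [0.66238969 0.23685921]] jar [[ 0.68196281 -0.29818048]]
[ 230.2 -193.7  -22.2] [ -0.1   -0.06 -37.2 ]
[298.5 -58.2   0. ] [  0.     0.   -37.24]
[260.6  24.6   0. ] [  0.     0.   -37.24]
[166.5 148.4  70. ] [  0.     0.   -36.78]
```

>>> move_arm(commands="230 -194 -22 0 0 -37 1;230 -194 -22 0 0 -37 1;230 -194 -22 0 0 -37 1;230 -194 -22 0 0 -37 1;230 -194 -22 0 0 -37 1", grip_force=60)

```text
t: 0.72
tcp_pos: [0.3306, -0.3579, 0.2201]
tool_rot: [0.901, 0.434, 0.0, -0.0]
force: [0.3, -0.4, 0.3]
finger_gap: 0.998
gripper_force: 0.0
```

>>> move_arm(commands="298 -58 0 0 0 -37 1;298 -58 0 0 0 -37 1;298 -58 0 0 0 -37 1;298 -58 0 0 0 -37 1;298 -58 0 0 0 -37 1")

```text
t: 1.35
tcp_pos: [0.471, -0.0892, 0.2201]
tool_rot: [0.717, 0.697, -0.0, -0.0]
force: [1.5, -0.1, -0.2]
finger_gap: 0.997
gripper_force: 0.0
```

>>> move_arm(commands="260 25 0 0 0 -37 1;260 25 0 0 0 -37 1;260 25 0 0 0 -37 1;260 25 0 0 0 -37 1;260 25 0 0 0 -37 1")

```text
t: 1.98
tcp_pos: [0.5024, 0.1713, 0.2199]
tool_rot: [0.457, 0.89, 0.0, -0.0]
force: [1.0, -0.2, 0.1]
finger_gap: 1.0
gripper_force: 0.0
```

```bash
python3 - <<'E'
from h import *
chain([(522,392,120,2.842)])
E
```

```text
[167.8 144.6 100. ] [ 2.000e-02 -4.000e-02 -3.716e+01]
```

>>> move_arm(commands="168 145 100 0 0 -37 1;168 145 100 0 0 -37 1;168 145 100 0 0 -37 1;168 145 100 0 0 -37 1;168 145 100 0 0 -37 1")

```text
t: 2.6
tcp_pos: [0.5225, 0.3901, 0.1171]
tool_rot: [0.152, 0.988, -0.001, -0.002]
force: [-1.0, -1.4, -0.3]
finger_gap: 0.997
gripper_force: 0.0
```

```bash
python3 - <<'E'
from h import *
from station import snapshot
d=snapshot('wrist'); pickle.dump(d,open('pics/w1.pkl','wb')); cv2.imwrite('pics/w1.png',d['image'][:,:,::-1]); print(d['pose'].round(3),d['fx'])
d=snapshot('top'); im=d['image'].astype(int); cv2.imwrite('pics/top1.png',d['image'][:,:,::-1])
chain([(522,392,11,2.842)])
E
```

```text
[[ 0.301  0.909  0.289  0.448]
 [ 0.954 -0.286 -0.095  0.413]
 [-0.003  0.304 -0.953  0.293]
 [ 0.     0.     0.     1.   ]] 402.07342338978634
[  2.7   4.  108.4] [-0.13 -0.06 -0.5 ]
```

View pics/w1.png

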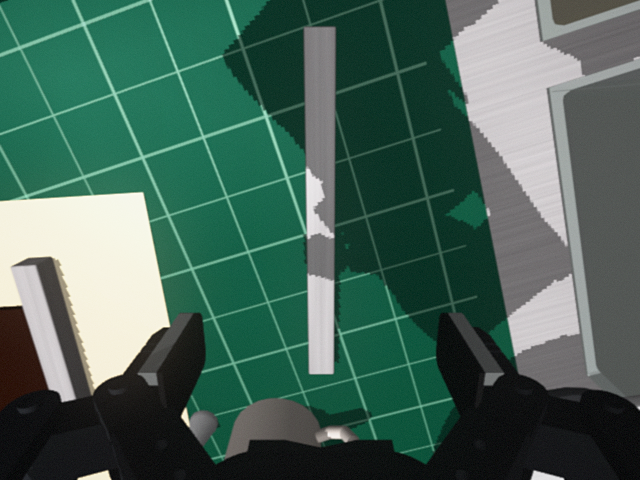

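The wrist view shows the long ruler centred between the fingers, running (320,27) to (321,373) and aligned with the tool. The mug is at the bottom, well beyond the fingers. I'll descend and grip.

```bash
python3 - <<'E'
from h import *
d=pickle.load(open('pics/w1.pkl','rb'))
e=cast(d,[[320,27],[321,373]],.02); print(e,e.mean(0),np.hypot(*(e[1]-e[0])),np.arctan2(*(e[0]-e[1])[::-1]))
E
```

```text
[[0.40113473 0.42660375]
 [0.63813533 0.35248735]] [0.51963503 0.38954555] 0.24831940376478923 2.8385013392231664
```

>>> move_arm(commands="2.5 4 60 0 0 -0.5 1;2.5 4 106 0 0 -0.5 1;2.5 4 106 0 0 -0.5 1;2.5 4 106 0 0 -0.5 1;2.5 4 106 0 0 -0.5 1")

```text
t: 3.32
tcp_pos: [0.525, 0.3937, 0.0173]
tool_rot: [0.149, 0.989, 0.002, 0.002]
force: [-0.1, -0.3, 0.4]
finger_gap: 1.001
gripper_force: 0.0
```

>>> move_arm(commands="0 0 3 0 0 0 1;0 0 3 0 0 0 1;0 0 3 0 0 0 1;0 0 3 0 0 0 1;0 0 3 0 0 0 1")

```text
t: 3.95
tcp_pos: [0.5227, 0.3933, 0.0111]
tool_rot: [0.149, 0.989, -0.0, -0.0]
force: [0.3, -0.1, -0.3]
finger_gap: 0.999
gripper_force: 0.0
```

>>> move_arm(commands="0 0 1 0 0 0 -1;0 0 1 0 0 0 -1;0 0 1 0 0 0 -1;0 0 1 0 0 0 -1;0 0 1 0 0 0 -1", grip_force=60)

```text
t: 4.58
tcp_pos: [0.5227, 0.3933, 0.0102]
tool_rot: [0.149, 0.989, 0.0, 0.0]
force: [-0.1, 0.1, -0.1]
finger_gap: 0.001
gripper_force: 0.0
```

>>> move_arm(commands="0 0 0 0 0 0 -1;0 0 0 0 0 0 -1;0 0 0 0 0 0 -1;0 0 0 0 0 0 -1;0 0 0 0 0 0 -1")

```text
t: 5.2
tcp_pos: [0.5227, 0.3933, 0.0102]
tool_rot: [0.149, 0.989, -0.0, -0.0]
force: [-0.6, 0.1, 0.3]
finger_gap: -0.002
gripper_force: 0.0
```

The fingers shut fully without catching the ruler, so I need to look.

```bash
python3 - <<'E'
from h import *
from station import snapshot
a=snapshot('wrist');b=snapshot('scene'); pickle.dump(b,open('pics/s2.pkl','wb'))
o=np.hstack([a['image'][:, :, ::-1][::1,120:520],cv2.resize(b['image'][180:320,430:560,::-1],(400,430),interpolation=cv2.INTER_CUBIC)[:480] if 0 else cv2.resize(b['image'][180:320,430:560,::-1],(400,480))])
cv2.imwrite('pics/w2.png',o)
E
```

```text
(no output)
```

View pics/w2.png

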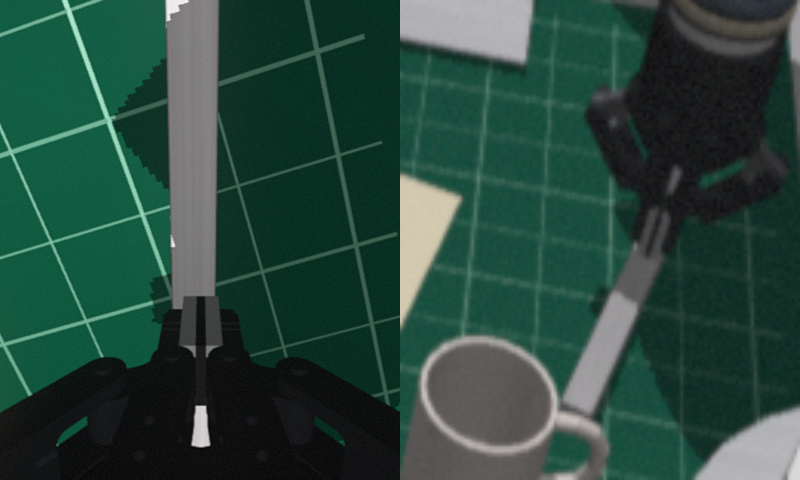

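```bash
python3 - <<'E'
from h import *
d=pickle.load(open('pics/s2.pkl','rb'))
for z in(0,.0102,.02,.03): print(z,proj(d,[.5227,.3933,z]),(proj(d,[.5227,.3933,z])-[430,180])*[400/130,480/140]+[400,0])
a=np.array([np.cos(-.3),np.sin(-.3)])
for s in(-125,125):
  p=proj(d,[.522+a[0]*s/1e3,.392+a[1]*s/1e3,.02]); print((p-[430,180])*[400/130,480/140]+[400,0])
c=cv2.resize(d['image'][205:265,490:535,::-1],(600,800),interpolation=cv2.INTER_CUBIC)[:,:]; cv2.imwrite('pics/s2c.png',cv2.resize(c,(450,600)))
E
```

```text
0 [[505.05325598 267.02468147]] [[630.93309533 298.37033647]]
0.0102 [[506.23974193 263.67172989]] [[634.58382133 286.87450249]]
0.02 [[507.3937302  260.41061517]] [[638.13455447 275.69353774]]
0.03 [[508.58570693 257.04214693]] [[641.80217516 264.14450375]]
[[689.82960114 156.5275642 ]]
[[574.55186731 409.88936903]]
```

View pics/s2c.png

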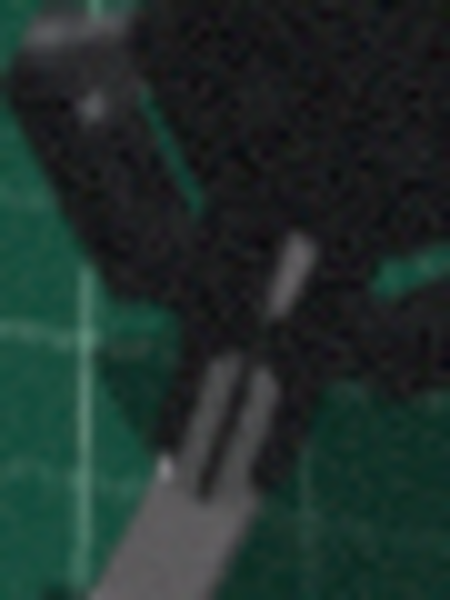

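```bash
python3 - <<'E'
from h import *
from station import telemetry,snapshot
s=telemetry.sense(); T=Ro.from_quat(s['tool_rot']); p=s['tcp_pos']; print(p,s['force'])
d=snapshot('wrist'); pickle.dump(d,open('pics/w3.pkl','wb')); print(d['pose'][:3,3])
for x in(-.011,.011):
  for z in(-.03,-.02,-.01,0): print(x,z,proj(d,p+T.apply([x,0,z])).round(0))
E
```

```text
[0.52273789 0.39331629 0.01022661] [ 0.02469216  0.20181459 -0.21947193]
[0.44714176 0.41546465 0.18611575]
-0.011 -0.03 [[323. 337.]]
-0.011 -0.02 [[323. 324.]]
-0.011 -0.01 [[323. 313.]]
-0.011 0 [[323. 303.]]
0.011 -0.03 [[323. 288.]]
0.011 -0.02 [[323. 278.]]
0.011 -0.01 [[323. 269.]]
0.011 0 [[323. 261.]]
```

The wrist and scene pictures show the shut fingers hovering over the ruler's top. Both rays put the real tips about 35–40 mm above the reported TCP. I'll open, go lower, and close in stages while watching the force.

>>> move_arm(commands="0 0 0 0 0 0 1;0 0 0 0 0 0 1;0 0 0 0 0 0 1;0 0 0 0 0 0 1;0 0 0 0 0 0 1")

```text
t: 5.98
tcp_pos: [0.5227, 0.3933, 0.0102]
tool_rot: [0.149, 0.989, 0.0, 0.0]
force: [-0.5, 0.3, 0.2]
finger_gap: 0.998
gripper_force: 0.0
```

>>> move_arm(commands="0 0 6 0 0 0 1;0 0 12 0 0 0 1;0 0 18 0 0 0 1;0 0 18 0 0 0 1;0 0 18 0 0 0 1")

```text
t: 6.6
tcp_pos: [0.5228, 0.3933, -0.0079]
tool_rot: [0.149, 0.989, -0.0, -0.0]
force: [0.6, 0.0, 0.4]
finger_gap: 0.998
gripper_force: 0.0
```

```bash
python3 - <<'E'
from h import *
from station import telemetry,snapshot
s=telemetry.sense(); print(s['tcp_pos'],s['force'])
a=snapshot('wrist');b=snapshot('scene');pickle.dump((a,b),open('pics/4.pkl','wb'))
cv2.imwrite('pics/w4.png',np.hstack([a['image'][:,120:520,::-1],cv2.resize(b['image'][180:320,430:560,::-1],(400,480))]))
E
```

```text
[ 0.52277835  0.39330661 -0.00787151] [0.60203645 0.02784742 0.43673926]
```

View pics/w4.png

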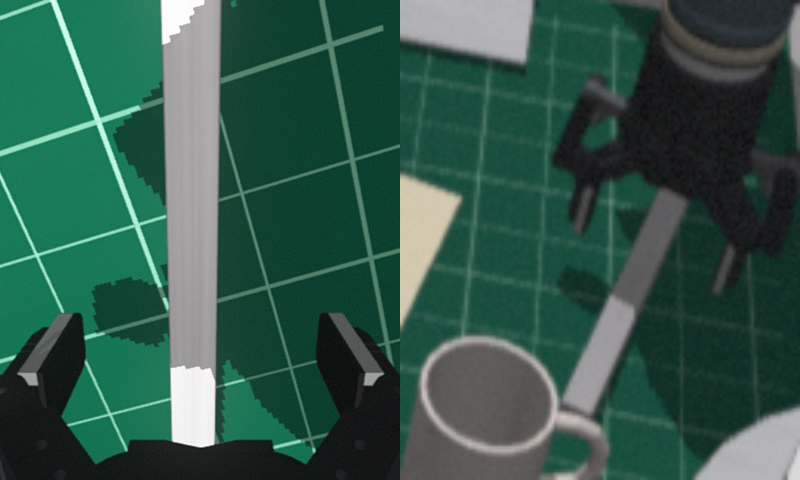

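The view shows open fingers straddling the ruler. The tips, at (60,315) and (340,315) in the left half, are still above the bench, and there is no contact even at a reported z of -8 mm. So the real tips are higher than reported.

>>> move_arm(commands="0 0 6 0 0 0 1;0 0 12 0 0 0 1;0 0 16 0 0 0 1;0 0 16 0 0 0 0.2;0 0 16 0 0 0 -0.3")

```text
t: 7.32
tcp_pos: [0.5228, 0.3933, -0.0238]
tool_rot: [0.149, 0.989, 0.0, 0.0]
force: [-1.1, -0.6, -0.1]
finger_gap: 0.608
gripper_force: 0.0
```

>>> move_arm(commands="0 0 0 0 0 0 -0.3;0 0 0 0 0 0 -0.3;0 0 0 0 0 0 -0.4;0 0 0 0 0 0 -0.4;0 0 0 0 0 0 -0.4")

```text
t: 7.95
tcp_pos: [0.5226, 0.3931, -0.0238]
tool_rot: [0.149, 0.989, -0.0, -0.0]
force: [0.0, -1.2, 1.1]
finger_gap: 0.297
gripper_force: 0.6
```

>>> move_arm(commands="0 0 0 0 0 0 -0.6;0 0 0 0 0 0 -0.6;0 0 0 0 0 0 -1;0 0 0 0 0 0 -1;0 0 0 0 0 0 -1", grip_force=60)

```text
t: 8.57
tcp_pos: [0.5225, 0.3929, -0.0235]
tool_rot: [0.149, 0.989, -0.0, -0.0]
force: [-1.7, -3.1, 5.4]
finger_gap: 0.216
gripper_force: 58.7
```

```bash
python3 - <<'E'
from h import *
from station import telemetry,snapshot
a,b=pickle.load(open('pics/4.pkl','rb'))
p=np.array([.52278,.39331,-.00787]);T=tool(2*np.arctan2(.989,.149))
for x in(-.011,0,.011):
  for z in(-.06,-.05,-.04,-.03,-.02,0): print(x,z,proj(a,p+T.apply([[x,-.0425,z],[x,.0425,z]])).round(0).tolist(), 'scene crop',((proj(b,p+T.apply([[x,-.0425,z],[x,.0425,z]]))-[430,180])*[400/130,480/140]+[400,0]).round(0).tolist())
E
```

```text
-0.011 -0.06 [[200.0, 384.0], [448.0, 384.0]] scene crop [[582.0, 223.0], [710.0, 277.0]]
-0.011 -0.05 [[208.0, 366.0], [440.0, 366.0]] scene crop [[579.0, 235.0], [705.0, 289.0]]
-0.011 -0.04 [[215.0, 351.0], [432.0, 351.0]] scene crop [[576.0, 246.0], [701.0, 300.0]]
-0.011 -0.03 [[221.0, 337.0], [426.0, 337.0]] scene crop [[572.0, 258.0], [697.0, 312.0]]
-0.011 -0.02 [[226.0, 325.0], [420.0, 324.0]] scene crop [[569.0, 269.0], [693.0, 323.0]]
-0.011 0 [[235.0, 304.0], [411.0, 303.0]] scene crop [[563.0, 292.0], [685.0, 346.0]]
0 -0.06 [[197.0, 356.0], [451.0, 356.0]] scene crop [[588.0, 212.0], [714.0, 265.0]]
0 -0.05 [[205.0, 340.0], [442.0, 340.0]] scene crop [[584.0, 224.0], [710.0, 277.0]]
0 -0.04 [[212.0, 326.0], [435.0, 326.0]] scene crop [[581.0, 235.0], [706.0, 289.0]]
0 -0.03 [[219.0, 313.0], [428.0, 313.0]] scene crop [[578.0, 247.0], [702.0, 300.0]]
0 -0.02 [[224.0, 302.0], [422.0, 302.0]] scene crop [[575.0, 258.0], [698.0, 312.0]]
0 0 [[234.0, 283.0], [412.0, 283.0]] scene crop [[568.0, 281.0], [690.0, 334.0]]
0.011 -0.06 [[194.0, 327.0], [454.0, 327.0]] scene crop [[593.0, 201.0], [719.0, 254.0]]
0.011 -0.05 [[202.0, 313.0], [445.0, 312.0]] scene crop [[590.0, 213.0], [715.0, 266.0]]
0.011 -0.04 [[210.0, 300.0], [437.0, 300.0]] scene crop [[586.0, 225.0], [711.0, 277.0]]
0.011 -0.03 [[216.0, 288.0], [430.0, 288.0]] scene crop [[583.0, 236.0], [707.0, 289.0]]
0.011 -0.02 [[222.0, 278.0], [424.0, 278.0]] scene crop [[580.0, 248.0], [702.0, 300.0]]
0.011 0 [[232.0, 261.0], [414.0, 261.0]] scene crop [[573.0, 270.0], [694.0, 323.0]]
```

Both views fix the real tips at about 38 mm (shut) and 50 mm (open) behind the reported TCP. The grip overlap is only about 5 mm, so I'll regrip 4.5 mm lower.

>>> move_arm(commands="0 0 0 0 0 0 -0.3;0 0 0 0 0 0 -0.3;0 0 2 0 0 0 -0.3;0 0 4.5 0 0 0 -0.3;0 0 4.5 0 0 0 -0.3")

```text
t: 9.2
tcp_pos: [0.5225, 0.3932, -0.0287]
tool_rot: [0.149, 0.989, -0.0, -0.0]
force: [-0.1, 0.2, -0.4]
finger_gap: 0.349
gripper_force: 0.0
```

>>> move_arm(commands="0 0 0 0 0 0 -0.5;0 0 0 0 0 0 -1;0 0 0 0 0 0 -1;0 0 0 0 0 0 -1;0 0 0 0 0 0 -1", grip_force=60)

```text
t: 9.82
tcp_pos: [0.5228, 0.3933, -0.0281]
tool_rot: [0.149, 0.989, 0.0, 0.0]
force: [-0.5, -0.8, 1.8]
finger_gap: 0.212
gripper_force: 61.5
```

>>> move_arm(commands="0 0 -20 0 0 0 -1;0 0 -60 0 0 0 -1;0 0 -110 0 0 0 -1;0 0 -110 0 0 0 -1;0 0 -110 0 0 0 -1")

```text
t: 10.45
tcp_pos: [0.5217, 0.3928, 0.0814]
tool_rot: [0.149, 0.989, -0.001, -0.001]
force: [0.2, -0.2, -3.2]
finger_gap: 0.215
gripper_force: 60.8
```

```bash
python3 - <<'E'
from h import *
from station import telemetry
s=telemetry.sense(); print(s['tcp_pos'],s['force'],s['ft_torque'],s['finger_gap'])
chain([(490,210,82,2.086),(476,32,82,1.330)])
E
```

```text
[0.52166853 0.3927628  0.08137717] [ 0.19274314 -0.22033409 -3.21276202] [-0.01678392  0.02196319 -0.0019569 ] 0.21510755407948418
[ -23.6 -184.    -0.4] [-0.1  -0.05 43.35]
[-148.   -99.9    0. ] [ 0.    0.   43.32]
```

>>> move_arm(commands="-24 -184 0 0 0 43.3 -1;-24 -184 0 0 0 43.3 -1;-24 -184 0 0 0 43.3 -1;-24 -184 0 0 0 43.3 -1;-24 -184 0 0 0 43.3 -1")

```text
t: 11.08
tcp_pos: [0.4902, 0.2093, 0.0802]
tool_rot: [0.503, 0.864, -0.001, -0.001]
force: [0.3, 0.0, -4.1]
finger_gap: 0.218
gripper_force: 61.1
```

>>> move_arm(commands="-148 -100 0 0 0 43.3 -1;-148 -100 0 0 0 43.3 -1;-148 -100 0 0 0 43.3 -1;-148 -100 0 0 0 43.3 -1;-148 -100 0 0 0 43.3 -1")

```text
t: 11.7
tcp_pos: [0.4773, 0.0323, 0.0811]
tool_rot: [0.785, 0.619, -0.0, -0.001]
force: [0.2, -0.2, -4.0]
finger_gap: 0.214
gripper_force: 61.1
```

>>> move_arm(commands="0 0 0 0 0 0 -1;0 0 40 0 0 0 -1;0 0 60 0 0 0 -1;0 0 60 0 0 0 -1;0 0 60 0 0 0 -1")

```text
t: 12.32
tcp_pos: [0.4781, 0.0329, 0.0221]
tool_rot: [0.786, 0.619, 0.0, 0.0]
force: [-0.1, 0.1, -3.9]
finger_gap: 0.213
gripper_force: 61.0
```

```bash
python3 - <<'E'
from h import *
from station import telemetry,snapshot
a=snapshot('wrist');pickle.dump(a,open('pics/w5.pkl','wb'))
cv2.imwrite('pics/w5.png',a['image'][:,:,::-1])
E
```

```text
(no output)
```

View pics/w5.png

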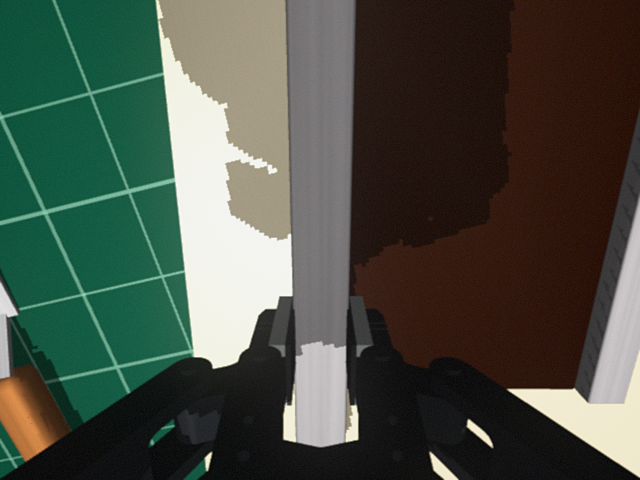

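The wrist view shows the ruler held straight, with columns 290–355 vertical. The slab is to its right with its open end at row 388, and the laid long ruler is at (600,300). Next I'll refine the slab's angle and corner from edges.

```bash
cat >> h.py <<'E'
def fitline(P):
    P=P.astype(np.float32)
    for _ in range(3):
        vx,vy,x,y=cv2.fitLine(P,cv2.DIST_HUBER,0,.01,.01).ravel(); n=np.array([-vy,vx]); r=np.abs((P-[x,y])@n); P=P[r<=max(2*np.median(r),1e-4)]
    return np.array([x,y]),float(np.arctan2(vy,vx)),float(np.median(r))
E
python3 - <<'E'
from h import *
d=pickle.load(open('pics/w5.pkl','rb')); g=cv2.GaussianBlur(d['image'],(3,3),0).astype(int).sum(2)/3
P=[]
for c in range(400,565):
    col=g[370:410,c]; i=np.argmax(np.diff(col)); dd=np.diff(col)[i-1:i+2]; P.append((c,370+i+.5+(dd[2]-dd[0])/2/(2*dd[1]-dd[0]-dd[2]+1e-6)))
for z in(.008,0): print('end wrist z',z,fitline(cast(d,np.array(P),z)), np.array(P)[[0,-1]])
# top0
d=pickle.load(open('pics/top0.pkl','rb')); im=d['image'].astype(int)
R,G,B=im[...,0],im[...,1],im[...,2]
m=(R<110)&(R>G+12)&(G<60); m[:190]=0;m[310:]=0;m[:,:215]=0;m[:,350:]=0
C=cast(d,biggest(m)+0.0,.008)*1000; th=-.241; c0=np.array([564.4,44]); ex=np.array([np.cos(th),np.sin(th)]);ey=np.array([-ex[1],ex[0]])
L=np.c_[(C-c0)@ex,(C-c0)@ey]
for n,k in dict(mx=(L[:,0]<-55)&(abs(L[:,1])<85),px=(L[:,0]>55)&(abs(L[:,1])<85),my=(L[:,1]<-90)&(abs(L[:,0])<50),py=(L[:,1]>90)&(abs(L[:,0])<50)).items():
    q,a,r=fitline(C[k]/1000); print(n,((q*1000-c0)@ex).round(1),((q*1000-c0)@ey).round(1),round(a,4),round(r*1000,2))
# laid bars top faces
b=(im.max(2)-im.min(2)<30)&(R>120)&(R<215); b[:190]=0;b[300:]=0;b[:,:220]=0;b[:,345:]=0
C=cast(d,biggest(b),.02)*1000; L=np.c_[(C-c0)@ex,(C-c0)@ey]
for n,k in dict(longout=(L[:,0]>77)&(abs(L[:,1])<90),shortout=(L[:,1]>112)&(abs(L[:,0])<80),longin=(abs(L[:,0]-65)<6)&(abs(L[:,1])<80),shortin=(abs(L[:,1]-100)<6)&(abs(L[:,0])<45)).items():
    if k.sum()>10: q,a,r=fitline(C[k]/1000); print(n,((q*1000-c0)@ex).round(1),((q*1000-c0)@ey).round(1),round(a,4),round(r*1000,2))
    else: print(n,k.sum())
print('extent',L.min(0),L.max(0))
E
```

```text
Traceback (most recent call last):
IndexError: index 2 is out of bounds for axis 0 with size 0
```

```bash
cat > m.py <<'E'
from h import *
d=pickle.load(open('pics/w5.pkl','rb')); g=cv2.GaussianBlur(d['image'],(3,3),0).astype(int).sum(2)/3
P=np.array([(c,378.5+np.argmax(np.diff(g[378:400,c]))) for c in range(400,560)])
for z in(.008,0): print('end wrist z',z,fitline(cast(d,P,z)),P[[0,80,-1]].tolist())
d=pickle.load(open('pics/top0.pkl','rb')); im=d['image'].astype(int)
R,G,B=im[...,0],im[...,1],im[...,2]
m=(R<110)&(R>G+12)&(G<60); m[:190]=0;m[310:]=0;m[:,:215]=0;m[:,350:]=0
C=cast(d,biggest(m)+0.0,.008)*1000; th=-.241; c0=np.array([564.4,44]); ex=np.array([np.cos(th),np.sin(th)]);ey=np.array([-ex[1],ex[0]])
def rep(C,sel):
    L=np.c_[(C-c0)@ex,(C-c0)@ey]
    for n,k in sel(L).items():
        if k.sum()<10: print(n,k.sum()); continue
        q,a,r=fitline(C[k]/1000); print(n,((q*1000-c0)@ex).round(1),((q*1000-c0)@ey).round(1),round(a,4),round(r*1000,2))
    print(L.min(0).round(1),L.max(0).round(1))
rep(C,lambda L:dict(mx=(L[:,0]<-55)&(abs(L[:,1])<85),px=(L[:,0]>55)&(abs(L[:,1])<85),my=(L[:,1]<-90)&(abs(L[:,0])<50),py=(L[:,1]>90)&(abs(L[:,0])<50)))
b=(im.max(2)-im.min(2)<30)&(R>120)&(R<215); b[:190]=0;b[300:]=0;b[:,:220]=0;b[:,345:]=0
rep(cast(d,biggest(b),.02)*1000,lambda L:dict(longout=(L[:,0]>77)&(abs(L[:,1])<90),shortout=(L[:,1]>112)&(abs(L[:,0])<80),longin=(abs(L[:,0]-65)<6)&(abs(L[:,1])<80),shortin=(abs(L[:,1]-100)<6)&(abs(L[:,0])<45)))
E
python3 m.py
```

```text
end wrist z 0.008 (array([ 0.5773737 , -0.06621648], dtype=float32), -0.23928618431091309, 1.1447608017078892e-07) [[400.0, 389.5], [480.0, 379.5], [559.0, 388.5]]
end wrist z 0 (array([ 0.581153  , -0.07364412], dtype=float32), -0.23929499089717865, 3.309446583443787e-08) [[400.0, 389.5], [480.0, 379.5], [559.0, 388.5]]
mx -62.5 -32.3 1.3333 0.5
px 62.9 1.0 1.3293 0.52
my -15.1 -97.1 -0.2499 0.39
py -12.7 97.4 -0.2424 0.57
[-64.2 -98.6] [64.1 98.5]
longout 108.5 12.4 -1.4188 10.55
shortout -22.0 124.0 -0.3062 3.56
longin 0
shortin 0
[-140.8 -149.5] [138. 150.]
```

>>> move_arm(commands="0 0 20 0 0 0.1 -1;0 0 40 0 0 0.1 -1;0 0 46 0 0 0.1 -1;0 0 48 0 0 0.1 -1;0 0 48 0 0 0.1 -1")

```text
t: 13.0
tcp_pos: [0.4779, 0.0324, -0.0248]
tool_rot: [0.787, 0.617, 0.001, 0.001]
force: [-1.7, 0.9, 2.6]
finger_gap: 0.213
gripper_force: 65.5
```

>>> move_arm(commands="0.8 0 0 0 0 0 -1;1.6 0 0 0 0 0 -1;2.4 0 0 0 0 0 -1;3.2 0 0 0 0 0 -1;3.5 0 0 0 0 0 -1")

```text
t: 13.62
tcp_pos: [0.4788, 0.0344, -0.0249]
tool_rot: [0.787, 0.617, 0.0, 0.001]
force: [-3.7, -9.1, 8.0]
finger_gap: 0.215
gripper_force: 68.5
```

>>> move_arm(commands="0 0 -0.5 0 0 0 -1;0 0 -1 0 0 0 -1;0 0 -1.5 0 0 0 -1;0 0 -2 0 0 0 -1;0 0 -2 0 0 0 -1")

```text
t: 14.25
tcp_pos: [0.4787, 0.0344, -0.0242]
tool_rot: [0.787, 0.617, -0.0, 0.001]
force: [-0.6, -8.1, -5.2]
finger_gap: 0.215
gripper_force: 60.9
```

```bash
cat > st.py <<'E'
from h import *
from station import telemetry
s=telemetry.sense(); T=Ro.from_quat(s['tool_rot']); ex=np.array([.9713,-.2377]);ey=np.array([.2377,.9713]); r=s['tcp_pos'][:2]*1000-[564.6,44.15]
print('tcp',(s['tcp_pos']*1000).round(1),'slab xy',(r@ex).round(2),(r@ey).round(2),'psi',round(float(np.arctan2(*T.as_matrix()[[1,0],0])),4),'F tool',T.inv().apply(s['force']).round(1),'M',T.inv().apply(s['ft_torque']).round(2),s['finger_gap'].round(3))
E
python3 st.py; python3 - <<'E'
from h import *
from station import snapshot
a=snapshot('scene');b=snapshot('top');pickle.dump((a,b),open('pics/6.pkl','wb'))
cv2.imwrite('pics/s6.png',np.hstack([cv2.resize(a['image'][160:300,270:430,::-1],(480,420)),cv2.resize(b['image'][190:330,215:320,::-1],(315,420))]))
E
```

```text
Traceback (most recent call last):
  File "st.py", line 4, in <module>
    print('tcp',(s['tcp_pos']*1000).round(1),'slab xy',(r@ex).round(2),(r@ey).round(2),'psi',round(float(np.arctan2(*T.as_matrix()[[1,0],0])),4),'F tool',T.inv().apply(s['force']).round(1),'M',T.inv().apply(s['ft_torque']).round(2),s['finger_gap'].round(3))
                                                                                                                                                                                                                                        ^^^^^^^^^^^^^^^^^^^^^
AttributeError: 'float' object has no attribute 'round'
```

View pics/s6.png

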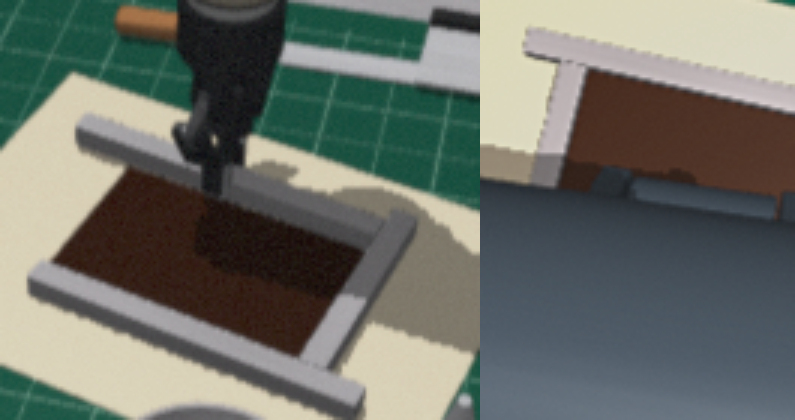

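The scene view shows the ruler along the slab, its right-hand end at the laid short ruler around (385,240). The 8 N axial force with the bench unloaded confirms the butt. Next I'll ease off axially and approach the slab.

```bash
sed -i "s/,s\['finger_gap'\].round(3)//" st.py; python3 st.py
```

```text
tcp [478.7  34.4 -24.2] slab xy -81.09 -29.91 psi 1.3304 F tool [-7.6  0.3  5.4] M [-0.05 -1.48  0.06]
```

>>> move_arm(commands="-0.5 0 0.5 0 0 0 -1;-1 0 1 0 0 0 -1;-1 0.7 1 0 0 0 -1;-1 1.4 1 0 0 0 -1;-1 2 1 0 0 0 -1")

```text
t: 14.98
tcp_pos: [0.4786, 0.0344, -0.0248]
tool_rot: [0.787, 0.617, -0.001, -0.001]
force: [-4.8, -2.9, 6.6]
finger_gap: 0.218
gripper_force: 68.4
```

```bash
python3 st.py
```

```text
tcp [478.6  34.4 -24.8] slab xy -81.2 -29.92 psi 1.33 F tool [-4.  -4.  -6.6] M [ 0.37 -0.85 -0.02]
```

>>> move_arm(commands="0 0 -1 0 0 0 -1;0 0 -2 0 0 0 -1;0 0.6 -2 0 0 0 -1;0 1.2 -2 0 0 0 -1;0 1.2 -2 0 0 0 -1")

```text
t: 15.6
tcp_pos: [0.4797, 0.0341, -0.0238]
tool_rot: [0.787, 0.617, -0.001, -0.001]
force: [-2.6, -4.1, -3.7]
finger_gap: 0.211
gripper_force: 61.0
```

```bash
python3 st.py
```

```text
tcp [479.7  34.1 -23.8] slab xy -80.07 -29.94 psi 1.3308 F tool [-4.6 -1.5  3.7] M [ 0.33 -0.93 -0.25]
```

>>> move_arm(commands="-0.5 0 0 0 0 0 -1;-1 0 0 0 0 0 -1;-1.2 0.5 0 0 0 0 -1;-1.2 1 0 0 0 0 -1;-1.2 1 0 0 0 0 -1")

```text
t: 16.23
tcp_pos: [0.4817, 0.0328, -0.0233]
tool_rot: [0.787, 0.617, -0.0, -0.0]
force: [-1.1, 2.0, -4.0]
finger_gap: 0.215
gripper_force: 61.1
```

```bash
python3 st.py
```

```text
tcp [481.7  32.8 -23.3] slab xy -77.77 -30.76 psi 1.3292 F tool [ 1.6 -1.5  4. ] M [ 0.28  0.16 -0.05]
```

>>> move_arm(commands="0 0.3 0 0 0 0 -1;0 0.6 0 0 0 0 -1;0 0.9 0 0 0 0 -1;0 1.2 0 0 0 0 -1;0 1.2 0 0 0 0 -1")

```text
t: 16.85
tcp_pos: [0.4817, 0.0326, -0.0234]
tool_rot: [0.787, 0.617, -0.001, -0.001]
force: [-4.8, 3.4, -1.1]
finger_gap: 0.217
gripper_force: 61.3
```

```bash
python3 st.py
```

```text
tcp [481.7  32.6 -23.4] slab xy -77.82 -30.92 psi 1.3294 F tool [ 2.1 -5.5  1.2] M [ 0.92  0.22 -0.09]
```

```bash
cat > prof.py <<'E'
from h import *
from station import snapshot
d=snapshot('scene'); pickle.dump(d,open('pics/s7.pkl','wb')); g=d['image'].astype(np.float32).mean(2)
c=np.array([564.6,44.15]);ex=np.array([.9713,-.2377]);ey=np.array([.2377,.9713])
xs=np.arange(-125,-50,1.)
for y in (-135,-90,60,75,90,106,110,114):
    P=(c+xs[:,None]*ex+y*ey)/1000; q=proj(d,np.c_[P,np.full(len(P),.02)]).astype(np.float32)
    v=cv2.remap(g,q[:,0].copy(),q[:,1].copy(),cv2.INTER_LINEAR).ravel()
    print(y,' '.join(f'{int(a)}' for a in v[::2]))
E
python3 prof.py
```

```text
-135 200 201 202 201 201 201 201 200 200 199 200 201 200 200 197 190 180 169 164 163 164 165 165 163 155 138 115 92 78 75 74 74 73 75 82 96 110 123
-90 199 199 187 172 149 151 156 157 165 178 183 194 197 198 197 191 181 168 163 162 161 162 161 160 152 137 113 89 76 72 73 74 70 66 54 39 36 34
60 200 201 202 200 199 195 183 156 133 129 120 119 117 117 115 112 106 99 96 96 98 99 99 98 96 93 85 78 76 75 75 74 70 65 52 35 26 21
75 197 189 186 174 156 137 123 118 117 119 118 118 117 117 115 111 104 97 97 97 95 96 98 98 99 93 85 79 75 74 74 72 71 69 55 41 30 23
90 193 175 154 132 121 119 118 116 117 118 117 117 118 117 114 110 105 100 96 95 95 96 96 97 96 91 85 80 77 74 74 74 73 66 52 38 29 25
106 200 197 178 154 131 118 115 109 102 98 96 96 96 96 97 98 98 99 99 97 95 95 97 99 97 97 97 97 98 98 98 98 98 97 96 95 96 96
110 201 199 190 162 135 119 115 114 108 102 100 99 95 92 95 97 97 96 96 96 96 95 95 95 96 97 96 96 97 98 97 97 97 97 98 98 98 97
114 200 200 199 191 170 143 123 114 108 101 95 96 96 96 96 96 97 96 96 95 95 95 95 94 95 96 96 96 97 98 98 97 96 93 95 94 95 96
```

The scene profile shows 1.1·lift + gap ≈ 3.5–4.4 mm, and the rigid 5.5 N side contact says the ruler's side is on the slab edge. So it sits about 3–4 mm above the bench. I'll release with a small opening so it settles, then measure.

>>> move_arm(commands="0 -0.6 0 0 0 0 -1;0 -0.6 0 0 0 0 -0.6;0 -0.6 0 0 0 0 -0.3;0 -0.6 0 0 0 0 -0.3;0 -0.6 0 0 0 0 -0.3")

```text
t: 17.52
tcp_pos: [0.4844, 0.0319, -0.0228]
tool_rot: [0.787, 0.617, 0.001, 0.001]
force: [-0.3, 0.4, 0.2]
finger_gap: 0.349
gripper_force: 0.0
```

```bash
python3 st.py; python3 prof.py
```

```text
tcp [484.4  31.9 -22.8] slab xy -74.98 -30.95 psi 1.3292 F tool [ 0.3 -0.4 -0.2] M [ 0.02 -0.01  0.01]
-135 201 201 200 201 201 201 201 201 201 202 201 202 201 201 200 199 197 193 183 174 169 166 165 167 166 165 159 144 122 98 78 76 75 74 73 76 95 137
-90 200 198 181 160 129 110 99 98 104 110 136 167 183 193 200 201 199 193 183 172 166 161 161 163 163 163 157 143 118 92 77 71 70 67 56 43 35 32
60 200 200 201 201 203 198 183 157 136 132 121 118 117 117 117 117 113 106 101 97 96 94 95 97 96 96 97 94 88 83 77 74 72 67 56 41 29 24
75 203 200 197 178 157 135 120 118 118 117 117 116 117 116 117 118 113 106 102 99 97 96 97 96 96 96 95 92 87 81 77 76 74 69 54 38 25 20
90 194 177 156 131 118 117 117 117 117 117 117 118 116 116 116 117 117 114 110 106 101 99 98 97 97 98 98 93 86 80 76 74 73 65 51 35 22 20
106 201 198 183 158 134 120 115 111 104 100 98 96 95 97 98 98 97 97 98 97 96 96 97 99 96 96 98 98 96 96 97 97 98 97 97 97 97 97
110 200 198 193 176 156 133 120 115 110 104 100 97 96 96 95 95 96 97 98 97 95 96 96 96 95 95 96 96 97 98 98 99 97 96 95 98 97 98
114 200 200 200 197 190 164 138 117 108 103 98 97 97 98 97 96 96 96 96 96 95 95 96 96 95 95 96 98 98 97 96 97 96 96 96 96 97 98
```

```bash
cat > prof2.py <<'E'
from h import *
from station import snapshot
d=snapshot('scene'); g=d['image'].astype(np.float32).mean(2)
c=np.array([564.6,44.15]);ex=np.array([.9713,-.2377]);ey=np.array([.2377,.9713])
def pr(xs,ys,z=.02):
    P=(c+np.outer(xs,ex)+np.outer(ys,ey))/1000; q=proj(d,np.c_[P,np.full(len(P),z)]).astype(np.float32)
    return cv2.remap(g,q[:,0].copy(),q[:,1].copy(),cv2.INTER_LINEAR).ravel().astype(int)
for x in(-85,-82,-79,-76,-73,-70,-66,-63): ys=np.arange(80,114,1.); print(x,*pr(np.full(len(ys),x),ys))
print('free end -y')
for x in(-84,-79,-74): ys=np.arange(-165,-140,1.); print(x,*pr(np.full(len(ys),x),ys))
print('laid_short outer');ys=np.arange(110,130,1.);
for x in(-60,-20): print(x,*pr(np.full(len(ys),x),ys))
E
python3 prof2.py
```

```text
-85 97 97 97 98 100 101 100 100 100 100 101 102 101 99 97 95 91 89 92 95 96 96 96 97 98 99 99 98 95 96 96 96 96 96
-82 97 97 96 95 95 96 96 97 99 99 97 96 96 96 94 91 87 83 83 91 96 95 95 96 97 98 99 99 98 97 97 97 97 96
-79 97 97 98 97 95 94 94 94 96 97 96 96 97 98 97 92 85 83 86 91 94 96 97 98 99 99 98 98 98 97 96 96 95 96
-76 97 97 97 97 98 98 98 97 95 95 95 96 97 97 96 94 89 84 82 89 96 97 98 98 98 97 98 99 98 96 96 96 96 97
-73 96 96 96 95 96 97 96 96 96 96 95 96 96 96 95 93 88 84 85 87 92 96 97 97 97 96 97 97 97 97 96 96 96 97
-70 89 88 88 88 89 89 89 89 90 91 90 89 89 89 89 89 86 82 81 86 92 94 95 95 96 97 97 97 97 98 98 97 96 97
-66 78 77 77 76 78 80 80 78 76 77 78 78 78 78 75 73 74 76 81 87 93 97 99 99 99 98 98 97 96 95 96 97 97 96
-63 73 74 76 75 74 74 75 76 75 73 73 74 75 76 75 74 73 77 81 87 93 96 96 96 97 97 97 97 97 95 95 96 96 96
free end -y
-84 200 200 200 201 201 201 201 200 200 197 192 187 183 179 176 173 170 168 167 166 168 169 169 167 166
-79 201 200 200 200 200 200 200 199 198 196 192 187 181 176 171 169 167 166 166 166 166 166 166 166 165
-74 200 201 201 201 201 200 200 201 202 202 198 193 186 179 173 170 167 165 165 164 164 164 164 163 162
laid_short outer
-60 97 98 98 98 97 96 95 90 83 74 67 70 78 90 102 111 115 117 117 116
-20 98 97 97 98 98 97 96 88 78 72 70 72 81 93 103 112 115 116 117 117
```

The scene profiles show the long ruler down and flush: its inner edge is straight at −68.8 ± 0.4, which is 20.4 mm inside the laid short ruler's end (nominal 20). The end gap is about 1–2 mm. Next is the short ruler.

```bash
python3 - <<'E'
from h import *
chain([(484.4,31.9,107,1.329),(495,-150,107,.596),(499.1,-328.8,60,-.138)])
E
```

```text
[  -0.     1.2 -130. ] [ 0.11 -0.01  0.02]
[-174.1   53.8    0. ] [ 0.  0. 42.]
[-97.  150.3  47. ] [ 0.    0.   42.06]
```

>>> move_arm(commands="0 0 -10 0 0 0 -0.3;0 0 -40 0 0 0 -0.3;0 0 -90 0 0 0 0;0 0 -130 0 0 0 0.5;0 0 -130 0 0 0 1")

```text
t: 18.25
tcp_pos: [0.485, 0.0321, 0.1101]
tool_rot: [0.787, 0.617, 0.003, 0.003]
force: [0.4, -0.3, 0.1]
finger_gap: 0.901
gripper_force: 0.0
```

>>> move_arm(commands="-174 54 0 0 0 42 1;-174 54 0 0 0 42 1;-174 54 0 0 0 42 1;-174 54 0 0 0 42 1;-174 54 0 0 0 42 1")

```text
t: 18.88
tcp_pos: [0.4923, -0.1498, 0.1057]
tool_rot: [0.956, 0.294, -0.001, -0.001]
force: [0.2, 0.2, -0.2]
finger_gap: 1.002
gripper_force: 0.0
```

>>> move_arm(commands="-97 150 47 0 0 42 1;-97 150 47 0 0 42 1;-97 150 47 0 0 42 1;-97 150 47 0 0 42 1;-97 150 47 0 0 42 1")

```text
t: 19.5
tcp_pos: [0.4966, -0.327, 0.0587]
tool_rot: [0.998, -0.066, -0.001, -0.001]
force: [-0.2, -0.7, 0.1]
finger_gap: 1.004
gripper_force: 0.0
```

>>> move_arm(commands="0 0 0 0 0 0 1;0 0 0 0 0 0 1;0 0 0 0 0 0 1;0 0 0 0 0 0 1;0 0 0 0 0 0 1")

```text
t: 20.12
tcp_pos: [0.4974, -0.328, 0.0598]
tool_rot: [0.998, -0.068, 0.0, 0.0]
force: [0.3, 0.9, 0.2]
finger_gap: 0.997
gripper_force: 0.0
```

```bash
python3 - <<'E'
from h import *
from station import snapshot
chain([(499.1,-328.8,60,-.138),(499.1,-328.8,-22.5,-.138)])
t=snapshot('top'); pickle.dump(t,open('pics/t8.pkl','wb')); im=t['image'].astype(int)
m=(im.max(2)-im.min(2)<30)&(im[...,0]>100); 
w=snapshot('wrist'); im=w['image'].astype(int); pickle.dump(w,open('pics/w8.pkl','wb'))
for r in(60,120,180,240): 
    k=np.where((im[r].max(1)-im[r].min(1)<25)&(im[r,:,0]>90))[0]; k=k[(k>230)&(k<410)]; print(r,k.min() if len(k) else 0,k.max() if len(k) else 0,len(k))
k=np.where((im[:,320].max(1)-im[:,320].min(1)<25)&(im[:,320,0]>90))[0];print(k.min(),k.max(),len(k)); print(cast(w,[[320,k.min()],[320,k.max()]],.02))
E
```

```text
[ 1.8  0.6 -0.2] [ 0.   -0.01  0.1 ]
[ 0.   0.  82.5] [0. 0. 0.]
60 0 0 0
120 305 389 40
180 306 394 38
240 307 341 35
95 378 284
[[ 0.58131971 -0.34049343]
 [ 0.41383718 -0.31727856]]
```

>>> move_arm(commands="1 0.6 40 0 0 0.1 1;1 0.6 70 0 0 0.1 1;1 0.6 82.5 0 0 0.1 1;1 0.6 82.5 0 0 0.1 0.3;1 0.6 82.5 0 0 0.1 -0.3")

```text
t: 20.85
tcp_pos: [0.499, -0.3295, -0.0218]
tool_rot: [0.998, -0.069, 0.001, 0.001]
force: [1.0, -0.2, 0.8]
finger_gap: 0.602
gripper_force: 0.0
```

>>> move_arm(commands="0 0 0 0 0 0 -0.4;0 0 0 0 0 0 -0.4;0 0 0 0 0 0 -0.4;0 0 0 0 0 0 -0.7;0 0 0 0 0 0 -1")

```text
t: 21.48
tcp_pos: [0.4985, -0.3291, -0.0221]
tool_rot: [0.998, -0.069, 0.0, 0.0]
force: [-1.3, 0.1, 5.0]
finger_gap: 0.214
gripper_force: 60.3
```

>>> move_arm(commands="0 0 0 0 0 0 -1;0 0 0 0 0 0 -1;0 0 0 0 0 0 -1;0 0 0 0 0 0 -1;0 0 0 0 0 0 -1", grip_force=60)

```text
t: 22.1
tcp_pos: [0.4985, -0.3291, -0.0221]
tool_rot: [0.998, -0.069, 0.0, 0.0]
force: [-0.6, 0.5, 4.9]
finger_gap: 0.209
gripper_force: 60.3
```

>>> move_arm(commands="0 0 -15 0 0 0 -1;0 0 -50 0 0 0 -1;0 0 -100 0 0 0 -1;0 0 -102 0 0 0 -1;0 0 -102 0 0 0 -1")

```text
t: 22.72
tcp_pos: [0.4977, -0.3282, 0.079]
tool_rot: [0.998, -0.069, -0.0, -0.0]
force: [-0.3, 0.7, -2.5]
finger_gap: 0.21
gripper_force: 59.5
```

```bash
python3 st.py;  python3 - <<'E'
from h import *
chain([(561.8,-76.7,80,-.240)])
E
```

```text
tcp [ 497.7 -328.2   79. ] slab xy 23.48 -377.53 psi -0.1384 F tool [-0.4 -0.6  2.5] M [ 0.01 -0.   -0.03]
[  28.8 -257.9   -0.8] [-0.04  0.05  5.82]
```

>>> move_arm(commands="29 -258 0 0 0 5.8 -1;29 -258 0 0 0 5.8 -1;29 -258 0 0 0 5.8 -1;29 -258 0 0 0 5.8 -1;29 -258 0 0 0 5.8 -1")

```text
t: 23.35
tcp_pos: [0.5607, -0.0724, 0.0771]
tool_rot: [0.993, -0.117, -0.003, -0.001]
force: [-0.4, 0.1, -2.7]
finger_gap: 0.209
gripper_force: 59.7
```

>>> move_arm(commands="0 0 0 0 0 0 -1;0 0 20 0 0 0 -1;0 0 50 0 0 0 -1;0 0 80 0 0 0 -1;0 0 80 0 0 0 -1")

```text
t: 23.98
tcp_pos: [0.5599, -0.0786, -0.0033]
tool_rot: [0.993, -0.121, -0.003, -0.001]
force: [-0.5, 0.0, -1.6]
finger_gap: 0.21
gripper_force: 59.6
```

```bash
python3 st.py
```

```text
tcp [559.9 -78.6  -3.3] slab xy 24.6 -120.3 psi -0.2424 F tool [-0.5  0.1  1.6] M [ 0.01 -0.01 -0.04]
```

>>> move_arm(commands="0 0 5 0 0 0 -1;0 0 10 0 0 0 -1;0 0 14 0 0 0 -1;0 0 17 0 0 0 -1;0 0 17 0 0 0 -1")

```text
t: 24.6
tcp_pos: [0.5625, -0.0771, -0.0178]
tool_rot: [0.993, -0.119, -0.0, -0.0]
force: [-0.2, 0.5, -2.4]
finger_gap: 0.208
gripper_force: 59.7
```

```bash
python3 st.py
```

```text
tcp [562.5 -77.1 -17.8] slab xy 26.78 -118.22 psi -0.2394 F tool [-0.3 -0.4  2.4] M [0.02 0.02 0.04]
```

>>> move_arm(commands="-1 -1 1 0 0 0 -1;-2 -2.5 2 0 0 0 -1;-3 -4 3 0 0 0 -1;-3.5 -5 3 0 0 0 -1;-3.5 -5 3 0 0 0 -1")

```text
t: 25.22
tcp_pos: [0.5602, -0.0716, -0.0208]
tool_rot: [0.993, -0.12, -0.0, 0.0]
force: [0.2, -1.0, -3.2]
finger_gap: 0.209
gripper_force: 59.6
```

```bash
python3 st.py
```

```text
tcp [560.2 -71.6 -20.8] slab xy 23.24 -113.44 psi -0.2396 F tool [0.4 1.  3.2] M [-0.12 -0.07  0.04]
```

>>> move_arm(commands="-1 -0.6 0 0 0 0 -1;-1.8 -1.2 0 0 0 0 -1;-1.8 -1.8 0 0 0 0 -1;-1.8 -2.4 0 0 0 0 -1;-1.8 -2.4 0 0 0 0 -1")

```text
t: 25.85
tcp_pos: [0.5601, -0.0714, -0.0206]
tool_rot: [0.993, -0.119, 0.001, 0.002]
force: [-0.8, -9.2, -4.6]
finger_gap: 0.211
gripper_force: 59.6
```

```bash
python3 st.py
```

```text
tcp [560.1 -71.4 -20.6] slab xy 23.12 -113.32 psi -0.2388 F tool [1.4 9.1 4.7] M [-1.66  0.23  0.14]
```

>>> move_arm(commands="0 1 0 0 0 0 -1;-0.5 2 0 0 0 0 -1;-0.5 2 0 0 0 0 -1;-0.5 1.2 0 0 0 0 -1;-0.5 1 0 0 0 0 -1")

```text
t: 26.48
tcp_pos: [0.5585, -0.071, -0.0206]
tool_rot: [0.993, -0.119, 0.0, 0.001]
force: [-0.9, -8.4, -2.3]
finger_gap: 0.209
gripper_force: 59.9
```

```bash
python3 st.py; cat > prof3.py <<'E'
exec(open('prof2.py').read().split("for x in(-85")[0])
ys=np.arange(-140,-86,1.5); print('y',ys[0],'step1.5')
for x in(-55,-30,0,40,58,70,76,82,95): print(x,*pr(np.full(len(ys),x),ys))
xs=np.arange(-75,-50,1.); print('end x -75..-50')
for y in(-124,-120,-116,-112): print(y,*pr(xs,np.full(len(xs),y)))
E
python3 prof3.py
```

```text
tcp [558.5 -71.  -20.6] slab xy 21.46 -113.32 psi -0.2384 F tool [1.1 8.3 2.3] M [-1.55  0.15  0.14]
y -140.0 step1.5
-55 29 28 28 25 23 22 24 27 30 39 67 102 135 155 165 116 75 62 55 54 46 36 31 26 27 28 28 29 30 30 31 34 39 39 44 47
-30 26 28 27 25 25 26 26 25 23 24 24 28 29 28 29 30 29 33 44 59 66 54 41 33 30 30 31 29 29 29 28 29 29 31 32 33
0 41 28 22 21 26 25 31 57 94 148 175 187 138 91 57 44 38 34 31 33 31 30 29 27 28 30 33 33 31 37 38 32 31 30 29 29
40 207 198 179 152 136 128 125 124 123 123 125 129 133 119 112 104 104 104 104 103 102 102 101 98 90 79 72 67 64 56 44 33 25 19 19 23
58 209 204 191 162 133 129 127 125 124 123 127 138 155 167 172 172 173 174 175 174 173 164 153 129 101 84 71 69 66 59 46 40 34 33 32 33
70 209 209 209 208 208 209 209 208 208 207 202 191 179 175 173 172 173 175 175 174 174 174 171 164 152 141 147 158 131 108 102 100 99 99 99 100
76 208 209 210 210 210 209 209 208 208 209 205 194 183 175 174 173 172 173 175 175 176 176 173 168 151 145 159 165 160 126 108 101 100 100 99 99
82 209 209 210 210 209 210 209 207 209 210 207 199 188 178 173 172 172 173 173 172 173 173 170 161 140 108 107 115 111 109 113 98 85 85 86 86
95 209 209 210 210 209 210 210 210 210 208 203 194 185 178 172 172 172 171 170 171 173 173 172 163 143 107 77 68 67 67 75 87 98 98 97 106
end x -75..-50
-124 53 50 47 45 45 47 50 54 61 68 75 82 89 95 97 97 97 97 95 92 91 91 89 85 78
-120 57 55 51 49 47 47 47 48 49 53 61 71 81 93 100 110 124 142 159 159 159 161 162 164 162
-116 57 55 52 51 50 49 48 47 46 46 46 46 47 47 48 48 49 56 62 67 75 89 109 128 142
-112 61 60 58 56 53 51 50 48 47 44 44 44 45 46 47 48 49 51 52 53 55 55 56 57 63
```

The profile at slab x = 70–95 shows about 2.5 mm left between the short ruler and the laid long ruler's end, despite 8 N of side force. So the finger tip is catching the slab edge. I'll back off, raise about 2.5 mm so the tip clears the slab top, and approach again.

>>> move_arm(commands="0 1.5 0 0 0 0 -1;0 3 0 0 0 0 -1;0 3 -1.5 0 0 0 -1;0 3 -2.7 0 0 0 -1;0 3 -2.7 0 0 0 -1")

```text
t: 27.15
tcp_pos: [0.5578, -0.0723, -0.018]
tool_rot: [0.993, -0.119, 0.0, -0.0]
force: [0.2, 0.2, -1.9]
finger_gap: 0.21
gripper_force: 59.8
```

```bash
python3 st.py
```

```text
tcp [557.8 -72.3 -18. ] slab xy 21.05 -114.73 psi -0.2394 F tool [ 0.1 -0.2  1.9] M [ 0.04 -0.   -0.01]
```

>>> move_arm(commands="0 -0.6 0 0 0 0 -1;0 -1.2 0 0 0 0 -1;0 -1.8 0 0 0 0 -1;0 -2.2 0 0 0 0 -1;0 -2.2 0 0 0 0 -1")

```text
t: 27.78
tcp_pos: [0.5581, -0.0709, -0.0181]
tool_rot: [0.993, -0.12, -0.0, 0.0]
force: [-1.7, -3.5, -2.6]
finger_gap: 0.213
gripper_force: 59.8
```

```bash
python3 st.py
```

```text
tcp [558.1 -70.9 -18.1] slab xy 20.99 -113.33 psi -0.2396 F tool [-0.8  3.8  2.6] M [-0.73 -0.1   0.07]
```

>>> move_arm(commands="0 1.2 0 0 0 0 -1;-1 1.2 1.2 0 0 0 -1;-2 1.2 2.5 0 0 0 -1;-2 0.6 3 0 0 0 -1;-2 0.3 3 0 0 0 -1")

```text
t: 28.4
tcp_pos: [0.5558, -0.0704, -0.0212]
tool_rot: [0.993, -0.119, -0.0, 0.0]
force: [-1.3, -2.6, -2.6]
finger_gap: 0.211
gripper_force: 59.8
```

```bash
python3 st.py
```

```text
tcp [555.8 -70.4 -21.2] slab xy 18.72 -113.35 psi -0.2395 F tool [-0.7  2.8  2.6] M [-0.53 -0.14  0.11]
```

>>> move_arm(commands="0 0 0 0 0 0 -0.6;0 0.5 0 0 0 0 -0.3;0 0.5 0 0 0 0 -0.3;0 0.5 0 0 0 0 -0.3;0 0.5 0 0 0 0 -0.3")

```text
t: 29.02
tcp_pos: [0.5563, -0.0706, -0.021]
tool_rot: [0.993, -0.119, 0.0, -0.0]
force: [0.1, 0.3, -0.3]
finger_gap: 0.35
gripper_force: 0.0
```

>>> move_arm(commands="0 0.5 -10 0 0 0 -0.3;0 0.5 -40 0 0 0 -0.3;0 0.5 -90 0 0 0 -0.3;0 60 -120 0 0 0 -0.3;0 120 -120 0 0 0 -0.3")

```text
t: 29.65
tcp_pos: [0.53, -0.1875, 0.1025]
tool_rot: [0.993, -0.118, 0.003, 0.001]
force: [0.1, -0.5, -0.4]
finger_gap: 0.349
gripper_force: 0.0
```

>>> move_arm(commands="-20 60 0 0 0 0 -0.3;-40 120 0 0 0 0 -0.3;-40 180 0 0 0 0 -0.3;-40 180 0 0 0 0 -0.3;-40 180 0 0 0 0 -0.3")

```text
t: 30.28
tcp_pos: [0.4459, -0.3511, 0.0991]
tool_rot: [0.993, -0.12, -0.0, -0.0]
force: [0.2, 1.4, -0.1]
finger_gap: 0.354
gripper_force: 0.0
```

```bash
python3 st.py; python3 - <<'E'
from h import *
from station import snapshot
d=snapshot('top'); pickle.dump(d,open('pics/t9.pkl','wb')); cv2.imwrite('pics/t9.png',cv2.resize(d['image'][190:320,210:365,::-1],None,fx=4.6,fy=4.6,interpolation=cv2.INTER_CUBIC))
E
```

```text
tcp [ 445.9 -351.1   99.1] slab xy -21.35 -412.1 psi -0.2407 F tool [-0.1 -1.5  0.1] M [ 0.03 -0.01 -0.  ]
```

View pics/t9.png

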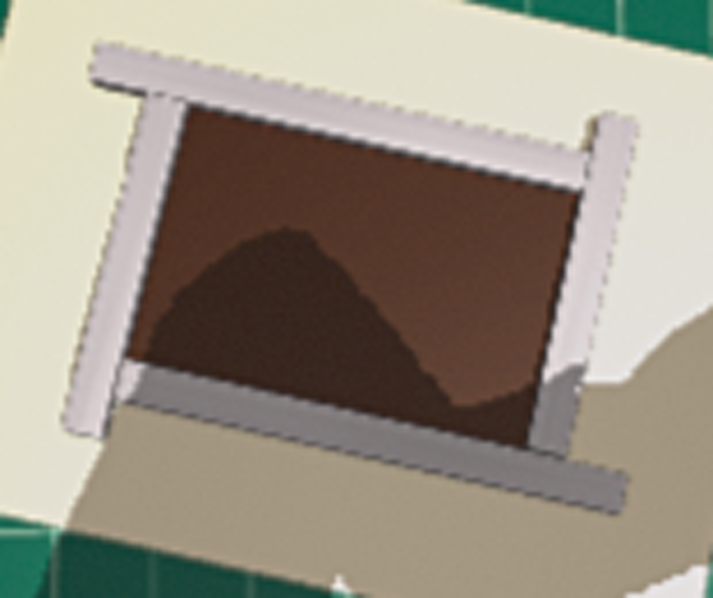

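The top crop shows all four bars closing the frame. The short ruler's end meets the long one near (550,450), with small dark joints left at (115,400) and (588,150). I'll measure the edges relative to the laid bars at top-face height.

```bash
cat > fin.py <<'E'
from h import *
import sys
d=pickle.load(open(sys.argv[1],'rb')); g=d['image'].astype(np.float32).mean(2)
c=np.array([564.6,44.15]);ex=np.array([.9713,-.2377]);ey=np.array([.2377,.9713])
def pr(xs,ys,z=.02):
    P=(c+np.outer(xs,ex)+np.outer(ys,ey))/1000; q=proj(d,np.c_[P,np.full(len(P),z)]).astype(np.float32)
    return cv2.remap(g,q[:,0].copy(),q[:,1].copy(),cv2.INTER_LINEAR).ravel()
def edge(kind,at,rng):   # strongest gradient position with centroid
    s=np.arange(rng[0],rng[1]+.01,.25); out=[]
    for a in at:
        A=np.full(len(s),float(a)); v=pr(s,A) if kind=='x' else pr(A,s)
        v=np.convolve(v,np.ones(5)/5,'valid');t=s[2:-2]; dv=np.abs(np.diff(v)); i=np.argmax(dv); k=slice(max(i-6,0),i+7); out.append((dv[k]*(t[:-1]+.125)[k]).sum()/dv[k].sum())
    o=np.array(out); f=np.polyfit(at,o,1); return np.round(o,1),'med',np.median(o).round(2),'slope',f[0].round(4)
print('laid_long outer x(85)',*edge('x',range(-80,121,20),(80,92)))
print('laid_short outer y(120)',*edge('y',range(-90,50,20),(114,126)))
print('laid_short end x(-105)',*edge('x',(106,110,114),(-112,-98)))
print('long inner x(-65)',*edge('x',range(-80,91,17),(-71,-60)))
print('long outer x(-85)',*edge('x',range(-140,91,23),(-92,-79)))
print('long free end y(-150)',*edge('y',(-81,-78,-75,-72,-69),(-158,-142)))
print('short outer y(-120)',*edge('y',(-5,10,25,40,55,70,85,98),(-126,-113)))
print('short inner y(-100)',*edge('y',(-50,-35,-20,-5,10,25,40,55),(-106,-95)))
print('short far end x(105)',*edge('x',(-117,-114,-111,-108,-105),(98,112)))
print('laid_short inner y(100)',*edge('y',range(-50,51,20),(95,106)))
print('gap y', pr(np.full(16,-75.),np.arange(92,108,1.)).astype(int)); print('gap short/laidlong',pr(np.full(20,75.),np.arange(-110,-90,1.)).astype(int)); print('gap short/long',pr(np.arange(-75,-55,1.),np.full(20,-111.)).astype(int))
E
python3 fin.py pics/t9.pkl
```

```text
laid_long outer x(85) [83.7 84.6 84.6 85.  84.9 84.9 85.  85.3 85.  85.5 85.5] med 84.97 slope 0.0066
laid_short outer y(120) [120.5 121.3 121.6 120.5 120.6 120.4 121.4] med 120.63 slope -0.0001
laid_short end x(-105) [-106.6 -106.8 -106.4] med -106.57 slope 0.0197
long inner x(-65) [-66.4 -65.8 -65.6 -66.3 -65.9 -65.6 -66.6 -66.1 -65.7 -66.4 -66.2] med -66.13 slope -0.0011
long outer x(-85) [-87.1 -87.3 -88.1 -87.  -87.1 -87.7 -86.7 -86.8 -87.5 -86.5 -84.7] med -87.07 slope 0.0069
long free end y(-150) [-153.4 -152.9 -152.6 -152.7 -153.6] med -152.85 slope -0.0079
short outer y(-120) [-121.7 -122.3 -122.2 -122.2 -122.1 -121.8 -122.6 -122.7] med -122.2 slope -0.0058
short inner y(-100) [-101.2 -100.6 -101.4 -100.9 -101.7 -101.2 -101.9 -101.4] med -101.3 slope -0.0065
short far end x(105) [106.9 106.3 106.  107.1 106.5] med 106.48 slope -0.0023
laid_short inner y(100) [99.1 99.  98.  97.8 98.6 98.4] med 98.46 slope -0.0073
gap y [203 202 201 192 182 166 147 156 186 209 210 211 208 207 205 203]
gap short/laidlong [202 203 203 204 203 201 191 182 170 159 167 187 201 202 203 202 202 202
 202 202]
gap short/long [122 122 124 125 125 125 121 116 108  94  83 105 126 129 129 127 126 124
 124 125]
```

Dark-joint widths against the laid bars give: long x ≈ −75.5, y ≈ −26.8; short x ≈ 21.5, y ≈ −111.4. All are in range, but the short one is close to its limit. I'll nudge it flush from outside with shut fingers, gently.

```bash
python3 - <<'E'
from h import *
chain([(547.1,-106,60,-.240),(547.1,-106,-24,-.240)])
E
```

```text
[  40.3 -261.1   39.2] [-0.06  0.05  0.05]
[ 0.  0. 84.] [0. 0. 0.]
```

>>> move_arm(commands="40 -261 39 0 0 0 -1;40 -261 39 0 0 0 -1;40 -261 39 0 0 0 -1;40 -261 39 0 0 0 -1;40 -261 39 0 0 0 -1", grip_force=20)

```text
t: 30.95
tcp_pos: [0.5468, -0.1015, 0.0594]
tool_rot: [0.993, -0.116, -0.001, -0.001]
force: [-0.3, 0.5, -0.8]
finger_gap: 0.001
gripper_force: 0.0
```

>>> move_arm(commands="0 0 0 0 0 0 -1;0 0 30 0 0 0 -1;0 0 60 0 0 0 -1;0 0 80 0 0 0 -1;0 0 83 0 0 0 -1")

```text
t: 31.58
tcp_pos: [0.5459, -0.1086, -0.024]
tool_rot: [0.993, -0.12, -0.001, -0.0]
force: [0.4, -0.1, -0.1]
finger_gap: -0.002
gripper_force: 0.0
```

>>> move_arm(commands="0 -1 0 0 0 0 -1;0 -2 0 0 0 0 -1;0 -3 0 0 0 0 -1;0 -4 0 0 0 0 -1;0 -5 0 0 0 0 -1")

```text
t: 32.2
tcp_pos: [0.5485, -0.1024, -0.0229]
tool_rot: [0.993, -0.119, 0.0, 0.0]
force: [-0.4, -0.4, 0.8]
finger_gap: 0.0
gripper_force: 0.0
```

```bash
python3 st.py
```

```text
tcp [ 548.5 -102.4  -22.9] slab xy 19.17 -146.19 psi -0.2394 F tool [-0.3  0.5 -0.8] M [ 0.07 -0.   -0.  ]
```

>>> move_arm(commands="0 -1 0 0 0 0 -1;0 -2 0 0 0 0 -1;0 -3 0 0 0 0 -1;0 -4 0 0 0 0 -1;0 -4.5 0 0 0 0 -1")

```text
t: 32.83
tcp_pos: [0.5494, -0.0981, -0.0232]
tool_rot: [0.993, -0.12, -0.0, -0.0]
force: [-0.0, -0.7, -0.5]
finger_gap: -0.001
gripper_force: 0.0
```

```bash
python3 st.py
```

```text
tcp [549.4 -98.1 -23.2] slab xy 19.05 -141.81 psi -0.2396 F tool [0.1 0.7 0.5] M [-0.01 -0.   -0.02]
```

>>> move_arm(commands="0 -0.7 0 0 0 0 -1;0 -1.4 0 0 0 0 -1;0 -2.1 0 0 0 0 -1;0 -2.8 0 0 0 0 -1;0 -3 0 0 0 0 -1")

```text
t: 33.45
tcp_pos: [0.5501, -0.0952, -0.0231]
tool_rot: [0.993, -0.119, -0.0, -0.0]
force: [0.2, -0.3, -0.2]
finger_gap: -0.002
gripper_force: 0.0
```

```bash
python3 st.py
```

```text
tcp [550.1 -95.2 -23.1] slab xy 19.05 -138.81 psi -0.2396 F tool [0.3 0.3 0.2] M [-0.01  0.02  0.05]
```

>>> move_arm(commands="0 -0.7 0 0 0 0 -1;0 -1.4 0 0 0 0 -1;0 -2.1 0 0 0 0 -1;0 -2.8 0 0 0 0 -1;0 -3 0 0 0 0 -1")

```text
t: 34.08
tcp_pos: [0.5508, -0.0926, -0.0231]
tool_rot: [0.993, -0.119, -0.0, 0.0]
force: [-0.4, -1.8, -0.6]
finger_gap: 0.0
gripper_force: 1.0
```

```bash
python3 st.py
```

```text
tcp [550.8 -92.6 -23.1] slab xy 19.08 -136.16 psi -0.2393 F tool [-0.   1.9  0.6] M [-0.34 -0.02 -0.04]
```

>>> move_arm(commands="0 -0.3 0 0 0 0 -1;0 -0.6 0 0 0 0 -1;0 -0.9 0 0 0 0 -1;0 -1.2 0 0 0 0 -1;0 -1.2 0 0 0 0 -1")

```text
t: 34.7
tcp_pos: [0.5509, -0.0923, -0.023]
tool_rot: [0.993, -0.119, -0.0, 0.001]
force: [-2.7, -7.1, 0.5]
finger_gap: 0.002
gripper_force: 3.3
```

```bash
python3 st.py
```

```text
tcp [550.9 -92.3 -23. ] slab xy 19.13 -135.84 psi -0.2389 F tool [-1.   7.6 -0.5] M [-1.09 -0.11 -0.01]
```

A stiff stop at 7.6 N confirms the short ruler is flush on the slab. I'll retreat, re-measure and hand in.

>>> move_arm(commands="0 2 0 0 0 0 -1;0 8 0 0 0 0 -1;0 20 -10 0 0 0 -1;0 40 -60 0 0 0 -1;0 80 -110 0 0 0 -1")

```text
t: 35.33
tcp_pos: [0.5319, -0.1679, 0.087]
tool_rot: [0.993, -0.119, -0.0, -0.0]
force: [1.5, -1.5, 0.1]
finger_gap: -0.002
gripper_force: 0.0
```

>>> move_arm(commands="-20 60 0 0 0 0 -1;-40 120 0 0 0 0 -1;-60 180 0 0 0 0 -1;-60 180 0 0 0 0 -1;-60 180 0 0 0 0 -1")

```text
t: 35.95
tcp_pos: [0.4309, -0.3287, 0.086]
tool_rot: [0.993, -0.12, 0.0, -0.0]
force: [-0.2, 0.9, 0.0]
finger_gap: 0.0
gripper_force: 0.0
```

```bash
python3 - <<'E'
from h import *
from station import snapshot
pickle.dump(snapshot('top'),open('pics/t10.pkl','wb'))
E
python3 fin.py pics/t10.pkl | grep -v laid_short; python3 st.py
```

```text
laid_long outer x(85) [84.1 84.6 84.5 85.  84.9 84.9 85.  85.3 85.  85.5 85.5] med 84.98 slope 0.0059
long inner x(-65) [-66.4 -65.8 -65.6 -66.3 -66.1 -65.6 -66.6 -66.1 -65.7 -66.4 -66.2] med -66.07 slope -0.0008
long outer x(-85) [-87.1 -87.3 -87.7 -87.  -87.1 -87.7 -86.7 -86.8 -87.5 -86.5 -86.6] med -87.07 slope 0.0027
long free end y(-150) [-153.4 -152.8 -152.6 -153.1 -153.6] med -153.1 slope -0.0221
short outer y(-120) [-121.8 -122.3 -122.2 -121.9 -122.1 -121.7 -122.6 -122.2] med -122.14 slope -0.0026
short inner y(-100) [-101.2 -100.7 -101.4 -100.9 -101.7 -101.2 -102.  -101.4] med -101.31 slope -0.0066
short far end x(105) [106.9 106.3 106.  107.1 106.4] med 106.42 slope -0.0055
gap y [157 184 203 193 184 167 147 156 186 209 210 210 208 207 205 203]
gap short/laidlong [202 203 203 203 202 200 190 182 170 159 166 187 201 202 203 202 201 201
 201 202]
gap short/long [122 122 123 125 124 124 120 115 107  93  83 105 125 128 127 126 125 125
 125 125]
tcp [ 431.3 -327.8   85.9] slab xy -41.02 -392.93 psi -0.2397 F tool [-0.2 -0.9  0. ] M [ 0.04 -0.05  0.05]
```

```bash
python3 -c "
from station import ticket; print(ticket.sign_off())"
```

```text
the job is handed in; nothing more can be done
None
```

I closed the frame and handed the job in at about 36 s of robot time: by camera and contact force both rulers lie flush and released within tolerance and nothing else on the bench was touched, but sign-off returned no verdict.

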